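# Run-up of a freshly fitted grinder disc

### The job

The little disc grinder clamped in its desk stand has just had a new disc fitted: give it its run-up. Flip the orange lock-off lever all the way forward (towards the disc), squeeze the black paddle fully home against the body and keep it there for two seconds, then let it spring out and flip the lock-off lever all the way back to safe. The stand only stands on the desk, so squeeze rather than push it: do not shove it about, bump the magnifier lamp over it or disturb the other things on the desk.

Things in the scene. Friction and masses are not known exactly. Their poses are not given: they have to be found in the camera images.
- grinder: small blue disc grinder strapped in a grey desk stand (base 170 x 130 x 16 mm), 1.5 to 2.0 kg together, loose on the desk: a level push of about 7 N slides or tips it. Origin: centre of the base's underside; z up; x = level direction from tail to disc. The tool slopes: X below = up along the barrel = (0.819, 0, 0.574) in this frame, Y = y, Z = (-0.574, 0, 0.819)
- barrel_tail (a point): on the barrel's axis at its tail, X = Y = Z = 0; axes as the grinder's. Barrel 34 mm wide (Y -17 to +17), 40 mm deep (Z). Paddle on the +Y side, -Y side plain. From X = 25 to 138 mm both sides are free; underneath only a 20 mm wide beam. Battery from X = -27 mm. Disc 75 mm across upright at Y = 28 to 31, centre X = 184; its guard reaches down to X = 143 mm
- squeeze_point (a point): point fixed in the grinder, axes as the grinder's: X = 108, Y = 2.75, Z = 0 mm, centre of barrel plus squeezed paddle, where to close a gripper along y. Released, the two measure 53 mm here (Y -17 to +36), squeezed 39.5 mm (Y -17 to +22.5). Squeezing home takes about 14 N here
- lock_pivot (a point): point fixed in the grinder, axes as the grinder's: the lock-off lever's pivot while the paddle is out, X = 71.5, Y = 26.7, Z = 0 mm
- paddle (a joint): black paddle switch, rad: 0 = released, 0.16 = fully home, parallel to the barrel. Plate 105 long, 22 deep (Z), 5 mm thick, hinged at the tail end (X = 30, Y = 20 mm); the free end near the disc stands off. Released, its outer face runs from Y = 22.5 mm at X = 30 to 39 mm at X = 134. Springs back by itself. With the lever back it is blocked after 0.02 to 0.1
- lock_off (a joint): orange lock-off lever, rad: 0 = fully back, locked; 1.45 = fully forward, paddle free; starts under 0.2. Tab 16 deep (Z -8 to 8), 4 mm thick, standing 28 mm out of the pivot to +Y. Back it leans 51 degrees to the tail (tip X = 50, Y = 45 mm), forward 32 degrees to the disc (tip X = 86, Y = 50). A push of 2 to 4 N along X moves it; it stays where left
- lamp: white magnifier lamp fixed to the desk; its frame is the grinder's frame at the start. Level round head 185 mm across over the disc, centre at x = 80 mm, rim to x = -12 mm, underside 270 mm, top 296 mm up. It bars the way straight down to the squeeze point; a gripper leaning back 35 degrees, square to the barrel, passes. Post and 130 mm base at x = 205, y = -60 mm
- pin_spanner: flat steel pin spanner, 108 mm long, lying beside the stand; bystander, origin under its middle
- spare_discs: stack of three dark 75 mm discs, 10 mm high, lying beside the stand; bystander, origin under its centre
- cutters: side cutters with red handles, 135 mm long; bystander, origin on the desk near the middle
- solder_reel: reel of solder, 64 mm across, 33 mm high; bystander, origin under its centre
- glasses: clear safety glasses, 135 mm wide, 44 mm high; bystander, origin on the desk in the middle
- multimeter: yellow multimeter, 150 x 76 x 34 mm; bystander, origin under its centre
- screwdriver: screwdriver with a red handle, 160 mm long; bystander
- board: blue cross-shaped circuit board, 150 x 80 mm, on a sheet of cardboard; bystander, origin under its centre

How it is judged (in metres and radians):
On the way, in this order (a step that is already met when the one before it is completed fails the run):
1. the lock-off lever is flipped forward (1.1 rad or more of 1.45) with the paddle still out (value of joint lock_off above 1.1 rad and value of joint paddle below 0.06 rad), for 0.1 s.
2. the paddle is squeezed home (0.14 rad or more of 0.16) by the fingers and kept there for 1.5 s (value of joint paddle above 0.14 rad and contact force between the fingers and paddle above 1 N), for 1.5 s.
3. the paddle is out again and the lock-off lever is back (0.3 rad or less) (value of joint paddle below 0.03 rad and value of joint lock_off below 0.3 rad), for 0.2 s.
At the end, for the whole second after the job is handed in: The paddle is out (under 0.03 rad) and the lock-off lever back at safe (under 0.3 rad); the grinder stands flat and at rest on the desk within 30 mm of where it was (all of step 3 and angle between grinder's own z axis and vertical below 0.03 rad and distance of grinder from where it was at the start of the episode below 0.03 m and linear speed of grinder below 0.01 m/s); the robot touches nothing.
It fails at once if the grinder stand is shoved more than 40 mm or tipped more than 6 degrees (distance of grinder from where it was at the start of the episode above 0.04 m or angle between grinder's own z axis and vertical above 0.105 rad).
It fails at once if the lamp is bumped (over 5 N) (contact force between any of the arm, the fingers and lamp above 5 N).
It fails at once if another thing on the desk is moved more than 30 mm (distance of any of pin_spanner, spare_discs, cutters, solder_reel, glasses, multimeter, screwdriver, board from where it was at the start of the episode above 0.03 m).
It also fails if it takes over 64 s, if anything falls off the work surface, if the arm or the gripper's body presses on something with over 40 N, if the wrist force passes 120 N, or if a joint passes its speed limit or range.

### The arm

A 6-joint arm with a two-finger parallel gripper is mounted at the origin on the work surface. World frame = base frame: x ahead of the robot, y to its left, z up, the work surface at z = 0. Lengths are in m, angles in degrees, forces in N, time in s.
With the tool pointing down it reaches from about 0.375 to 0.9 m from the base axis. Payload 3.1 kg.
Tool frame: the origin (TCP) lies at the very end of the fingers, on their centre line; the grasp point (between the pads) lies 19 mm behind it (grasp_offset is the distance from the TCP to the grasp point, in m); z points along the fingers, y is the direction in which the jaws open and shut (so a half turn about z gives the same grasp; the last joint's range is limited). The gripper opens to 87 mm and grips with 3 to 60 N. Pads are 19 mm wide; open, the fingers measure 117 mm over their backs; the gripper's body (75 mm by 190 mm) begins 51 mm behind the grasp point.
Start: joints at [62.309, 30.224, 82.088, -0, 67.689, -10.227], TCP at [0.188, 0.596, 0.223] pointing down, gripper open.
Joint ranges: [-176.69, 176.69], [-43.24, 126.21], [12.49, 139.97], [-82, 262], [0, 151.66], [-163.58, 163.58]. Speed limits (degrees/s): [159.86, 159.86, 180, 180, 180, 180].

### API

Orientations are given as a 3x3 rotation matrix whose columns are the frame's x, y, z axes.
In Python, from rig import * gives the robot as it stands. The module is installed in compiled form; this text tells all that it offers.
- The arm moves only by the tool play_rows, never from a script. Its argument "plan" is a list that holds one entry, the list of rows, each a list of 7 numbers: the shift along the world's x, y, z each as a share of 5 cm, from -1 to 1, then the turn, a rotation vector about the world's x, y, z each as a share of pi rad, from -1 to 1, then the gripper's target within -1 to 1 (fully open at 1, half-way at 0, shut at -1). A call has 1 to 12 rows; each row shifts and turns the commanded pose from where the row before left it; what a row does not reach is not made up. A row lasts 1/10 s, in which the tool goes at most 50 mm and 8.59 degrees, less where a joint would pass 70% of its speed; a pose out of reach is approached as far as the arm can. A call with a number of a shift or a turn outside -1 to 1 is refused whole. A call with a gripper value outside its range is refused whole. The fingers move at their own pace and stop on an object; the grip force is fixed at half the most. Time passes only in rows, so rows that do not move let the fingers close. It gives the time, the measured TCP pose, the force and the opening at its end, in the units of the state.
- read_state(): the state, without advancing time (a new reading comes with each control period).
- capture(name): name is "scene" or "top"; returns the picture (480x640x3 uint8, red, green, blue); there is no depth.
- camera_params(name): a dict with "intrinsics" (3x3 intrinsics, pixels), "k1" (the pictures are not rectified: a ray, as slopes to the right and down, at radius r is drawn at 1 + k1 r^2 times it, then the intrinsics apply), "R" (3x3) and "t" (3): a world point X has camera coordinates R X + t. Camera axes: x right, y down, z forward; pixel columns grow to the right and rows downward; lengths in m; the calibration is good to about 2 mm. A picture is of the moment at which its call begins. camera_params takes no time and is no camera call.
- hand_in(): hands the job in, once; it reports no verdict.
The state is a dict: "time_s": time; "joint_positions": joint angles; "qvel": joint speeds; "tau": joint torques, N m; "position": TCP position; "tcp_rot": TCP orientation; "force": force on the tool from outside, world axes, zero at the start; "moment": the same for the moment, N m; "opening": opening from 0.0 (shut) to 1.0 (fully open).
Only numpy, scipy, OpenCV 4.12 (cv2) and the standard library are available. Lean on these libraries where they do the work, as an engineer would, in place of code of your own. Each camera call takes 0.05 s, during which the arm holds its last target. There are 200 camera calls.

## Working session

There is one attempt and no reset: what is moved stays moved. The work goes in short steps, Python scripts to look and compute and a tool call to move; the robot and the scene stay as the last step left them, time stands still between calls to the robot, and variables do not carry over. Pictures are saved under pics/ and viewed, about 8 in all and at most 12, crops included, and the job is handed in when it is done.

Besides the shell and the picture viewer there is one more tool, called after "Emit:" as a command line: name --argument value ..., lists and objects as JSON in quotes. play_rows: Moves the arm, as the interface text tells. Its arguments: {"type":"object","properties":{"plan":{"type":"array"}},"required":["plan"]}

```bash
mkdir -p pics; python3 - <<'E'
from rig import *
import cv2
for n in("scene","top"):
    im=capture(n); cv2.imwrite(f"pics/{n}0.png",im[:,:,::-1])
    p=camera_params(n); print(n,p)
s=read_state(); print(s)
E
```

```text
scene {'intrinsics': array([[608.34937706,   0.        , 323.93169117],
       [  0.        , 608.34937706, 232.305604  ],
       [  0.        ,   0.        ,   1.        ]]), 'k1': -0.19053286235610667, 'R': array([[ 9.82369760e-01,  1.86947943e-01,  3.47053145e-04],
       [ 1.70956456e-01, -8.97583715e-01, -4.06346360e-01],
       [-7.56541069e-02,  3.99241708e-01, -9.13719057e-01]]), 't': array([-0.5212274 , -0.02784485,  1.53616207])}
top {'intrinsics': array([[514.00141249,   0.        , 313.16345338],
       [  0.        , 514.00141249, 242.05691009],
       [  0.        ,   0.        ,   1.        ]]), 'k1': -0.06685134858750243, 'R': array([[ 6.89881885e-03, -9.99976120e-01,  4.06867723e-04],
       [-9.96809473e-01, -6.90932634e-03, -7.95181422e-02],
       [ 7.95190545e-02,  1.43011657e-04, -9.96833336e-01]]), 't': array([-0.00958983,  0.55211841,  1.2701461 ])}
{'time_s': 0.1, 'joint_positions': array([ 6.23088542e+01,  3.02753797e+01,  8.21505418e+01,  5.93401901e-04,
        6.76913612e+01, -1.02279748e+01]), 'qvel': array([ 0.07454896, -0.09369532, -0.18091567,  0.07671935,  0.02087429,
        0.0128423 ]), 'tau': array([-9.82426609e-04, -4.40985489e+01, -1.77150732e+01,  6.34740083e-02,
        5.34313009e-02, -5.27068130e-05]), 'position': array([0.18721078, 0.59558533, 0.22164254]), 'tcp_rot': array([[-9.53908682e-01,  3.00095495e-01, -9.59720686e-04],
       [ 3.00096798e-01,  9.53907041e-01, -1.80806637e-03],
       [ 3.72891748e-04, -2.01273931e-03, -9.99997905e-01]]), 'force': array([ 0.79439072,  0.14706321, -0.79644072]), 'moment': array([-0.00122235, -0.0100241 , -0.01975626]), 'opening': 0.9985553329366318}
```

View pics/scene0.png

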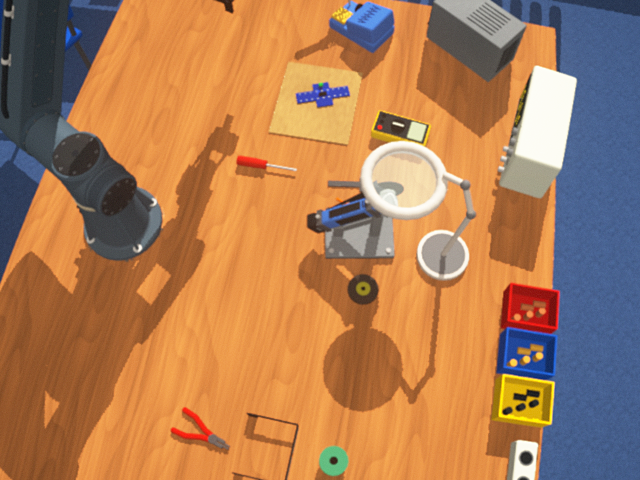

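View pics/top0.png

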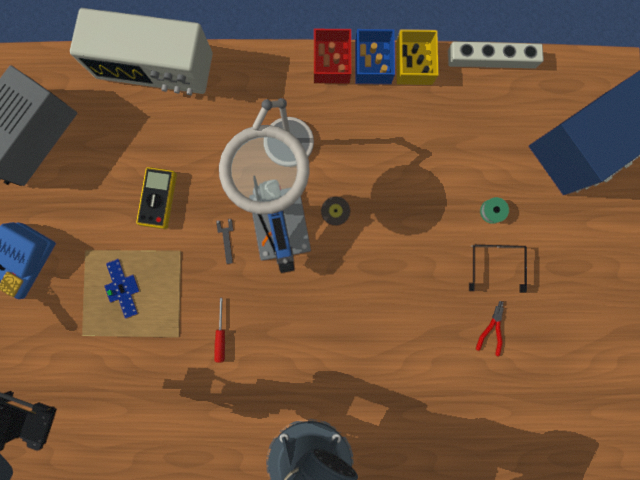

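The scene view shows the grinder around (350,215), under the lamp ring at (403,180). In the top view the base is near (281,228), the tail at (287,266), and the orange lever at about (264,240). I'll zoom in on both.

```bash
python3 - <<'E'
import cv2,numpy as np
a=cv2.imread("pics/top0.png")[120:285,210:350]; b=cv2.imread("pics/scene0.png")[135:275,290:430]
a=cv2.resize(a[:,:],None,fx=3,fy=3,interpolation=cv2.INTER_CUBIC);b=cv2.resize(b,None,fx=2.7,fy=2.7,interpolation=cv2.INTER_CUBIC)
h=max(a.shape[0],b.shape[0]); o=np.zeros((h,a.shape[1]+b.shape[1],3),np.uint8)
o[:a.shape[0],:a.shape[1]]=a;o[:b.shape[0],a.shape[1]:]=b
cv2.imwrite("pics/crop1.png",o);print(o.shape)
E
```

```text
(495, 798, 3)
```

View pics/crop1.png

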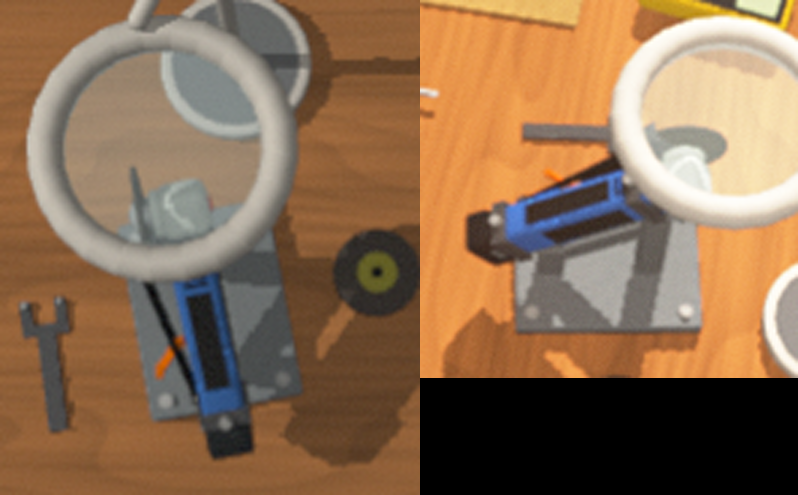

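The crop shows the base's tail corners at (152,418) and (301,390) in the top part. The lever tip is at about (158,375), the strip on the barrel's top runs (200,293) to (218,385), and the battery knob is at (225,423). The matching points in the scene part are: base corners (517,330) and (700,328), lever tip (547,172), strip ends (621,190) and (528,222), knob (495,218).

```bash
cat > h.py <<'E'
import numpy as np,cv2
from rig import *
from scipy.optimize import least_squares
P={n:camera_params(n) for n in("scene","top")}
def ray(n,u,v):
    p=P[n];K=p["intrinsics"];d=np.array([(u-K[0,2])/K[0,0],(v-K[1,2])/K[1,1]]);s=d.copy()
    for _ in range(20): s=d/(1+p["k1"]*(s@s))
    r=p["R"].T@np.array([s[0],s[1],1]);return -p["R"].T@p["t"],r/np.linalg.norm(r)
def onz(n,u,v,z):
    c,r=ray(n,u,v);return c+r*(z-c[2])/r[2]
def tri(t,s):
    A=np.zeros((3,3));b=np.zeros(3);L=[ray("top",*t),ray("scene",*s)]
    for c,r in L: M=np.eye(3)-np.outer(r,r);A+=M;b+=M@c
    x=np.linalg.solve(A,b);return x,[round(1e3*np.linalg.norm((np.eye(3)-np.outer(r,r))@(x-c)),1) for c,r in L]
def proj(n,X):
    p=P[n];c=p["R"]@X+p["t"];s=c[:2]/c[2];s=s*(1+p["k1"]*(s@s));K=p["intrinsics"];return s[0]*K[0,0]+K[0,2],s[1]*K[1,1]+K[1,2]
T=lambda x,y:(x/3-1/3+210,y/3-1/3+120)
S=lambda x,y:((x-420)/2.7-.3+290,y/2.7-.3+135)
E
cat > m.py <<'E'
from h import *
np.set_printoptions(precision=4,suppress=True)
a=onz("top",*T(152,418),.016);b=onz("top",*T(301,390),.016);f=onz("top",*T(272,228),.016)
print("corners",a,b,"width",np.linalg.norm(a-b),"yaw",np.degrees(np.arctan2(*((b-a)[:2])))," side",f,np.linalg.norm(f-b))
c=onz("scene",*S(517,330),.016);d=onz("scene",*S(700,328),.016);e=onz("scene",*S(515,258),.016)
print("scene",c,d,np.linalg.norm(c-d),"yaw",np.degrees(np.arctan2((d-c)[1],(d-c)[0])),e)
for n,t,s in(("tip",(158,375),(547,172)),("knob",(225,423),(495,218)),("strF",(200,293),(621,190)),("strR",(218,385),(528,222)),("lamp",(163,148),(718,122))):
    print(n,*tri(T(*t),S(*s)))
print("post",onz("top",*T(236,67),.01))
for n in P:
    im=cv2.imread(f"pics/{n}0.png");m=cv2.inRange(cv2.cvtColor(im,cv2.COLOR_BGR2HSV),(4,190,170),(16,255,255))
    m2=np.zeros_like(m); x0,y0,x1,y1=(255,225,275,250) if n=="top" else (325,190,350,212); m2[y0:y1,x0:x1]=m[y0:y1,x0:x1]
    print(n,[tuple(q) for q in np.argwhere(m2)[:,::-1].tolist()])
E
python3 m.py
```

```text
corners [0.5089 0.1271 0.016 ] [0.5333 0.0021 0.016 ] width 0.12739719567249094 yaw 168.93270324827463  side [0.6709 0.0277 0.016 ] 0.13990493011300267
scene [ 0.5354 -0.003   0.016 ] [0.6975 0.0297 0.016 ] 0.16544370751442847 yaw 11.400239241310791 [0.5203 0.0665 0.016 ]
tip [0.5392 0.114  0.1046] [np.float64(0.6), np.float64(0.6)]
knob [0.5024 0.0611 0.1047] [np.float64(1.1), np.float64(1.1)]
strF [0.6023 0.0797 0.1581] [np.float64(5.9), np.float64(5.9)]
strR [0.5316 0.0671 0.0962] [np.float64(0.0), np.float64(0.0)]
lamp [0.6775 0.0943 0.28  ] [np.float64(2.9), np.float64(2.9)]
post [0.8121 0.0602 0.01  ]
scene [(337, 197), (338, 197), (335, 198), (336, 198), (337, 198), (338, 198), (339, 198), (336, 199), (337, 199), (338, 199), (339, 199), (340, 199), (336, 200), (337, 200), (338, 200), (339, 200), (340, 200), (341, 200), (342, 200), (339, 201), (340, 201), (341, 201), (342, 201)]
top [(266, 237), (265, 238), (266, 238), (267, 238), (264, 239), (265, 239), (266, 239), (264, 240), (265, 240), (266, 240), (263, 241), (264, 241), (265, 241), (262, 242), (263, 242), (264, 242), (262, 243), (263, 243), (262, 244), (263, 244)]
```

Yaw comes out near 11° and the centre near (0.603, 0.080). The lamp and its post agree with that to about 6 mm. The barrel height is less certain, so I need one larger crop for better point matches.

```bash
python3 - <<'E'
import cv2,numpy as np
a=cv2.imread("pics/top0.png")[208:278,248:298]; b=cv2.imread("pics/scene0.png")[178:238,303:363]
a=cv2.resize(a,None,fx=8,fy=8,interpolation=cv2.INTER_LANCZOS4);b=cv2.resize(b,None,fx=6.5,fy=6.5,interpolation=cv2.INTER_LANCZOS4)
o=np.zeros((560,790,3),np.uint8);o[:560,:400]=a;o[:390,400:]=b
cv2.imwrite("pics/crop2.png",o)
E
```

```text
(no output)
```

View pics/crop2.png

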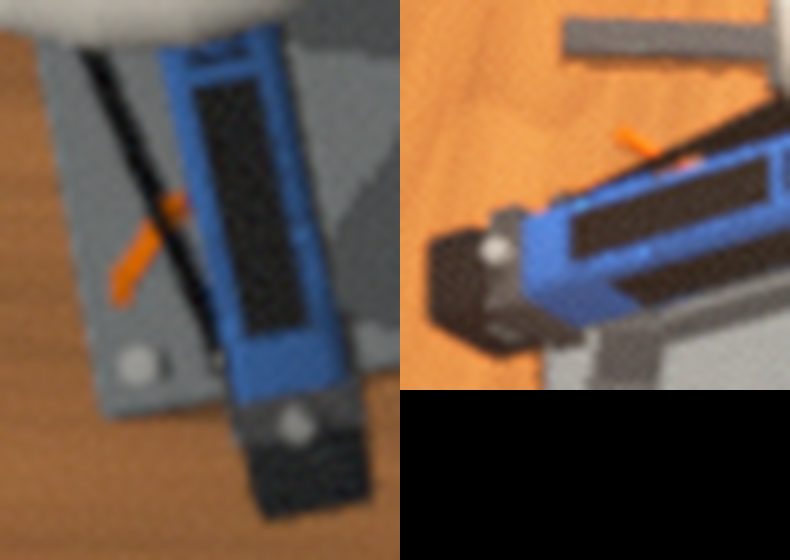

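The strip's corners are clear in both views. In the top part they are FL (195,88), FR (263,75), RL (247,335), RR (305,325); in the scene part FL (766,157), FR (770,195), RL (570,214), RR (572,262). The lever tip is at (118,283) and (620,135), and the knob at (297,425) and (495,250).

```bash
python3 - <<'E'
from h import *
np.set_printoptions(precision=4,suppress=True)
T=lambda x,y:((x-3.5)/8+248,(y-3.5)/8+208)
S=lambda x,y:((x-400-2.75)/6.5+303,(y-2.75)/6.5+178)
y=np.radians(11.2);R=np.array([[np.cos(y),-np.sin(y),0],[np.sin(y),np.cos(y),0],[0,0,1]])
O=np.array([.603,.0795,0]);A=np.array([[.819,0,-.574],[0,1,0],[.574,0,.819]])
for n,t,s in(("FL",(195,88),(766,157)),("FR",(263,75),(770,195)),("RL",(247,335),(570,214)),("RR",(305,325),(572,262)),("blueRL",(233,402),(522,212)),("tip",(118,283),(620,135)),("knob",(297,425),(495,250))):
    x,e=tri(T(*t),S(*s)); g=R.T@(x-O); print(n,x,e[0],"grinder",g,"tool axes",A.T@g)
E
```

```text
FL [0.5943 0.0878 0.1584] 0.4 grinder [-0.007   0.0098  0.1584] tool axes [0.0852 0.0098 0.1337]
FR [0.5976 0.0683 0.1681] 1.2 grinder [-0.0075 -0.01    0.1681] tool axes [ 0.0904 -0.01    0.142 ]
RL [0.5274 0.0753 0.1125] 0.3 grinder [-0.075   0.0106  0.1125] tool axes [0.0032 0.0106 0.1352]
RR [0.531  0.0587 0.1078] 0.5 grinder [-0.0747 -0.0064  0.1078] tool axes [ 0.0007 -0.0064  0.1312]
blueRL [0.5086 0.0803 0.0969] 0.4 grinder [-0.0924  0.0191  0.0969] tool axes [-0.0201  0.0191  0.1324]
tip [0.5408 0.1129 0.1085] 1.6 grinder [-0.0545  0.0449  0.1085] tool axes [0.0176 0.0449 0.1201]
knob [0.5021 0.0611 0.1015] 0.7 grinder [-0.1026  0.0016  0.1015] tool axes [-0.0258  0.0016  0.142 ]
```

The top face fits a plane at 0.135 along tool-Z, so the axis is at 0.115. The lever tip and collar put the tail at tool-X about -0.033. I'll write a helper that gives the moves in barrel coordinates.

```bash
cat >> h.py <<'E'
from scipy.spatial.transform import Rotation as Ro
y=np.radians(11.2);R=np.array([[np.cos(y),-np.sin(y),0],[np.sin(y),np.cos(y),0],[0,0,1]])
A=np.array([[.819,0,-.574],[0,1,0],[.574,0,.819]]);B=R@A
ORG=np.array([.603,.0795,0])+B@[-.033,.001,.115]   # barrel_tail
Z=-B[:,2];Y=B[:,1];RT=np.c_[np.cross(Y,Z),Y,Z]
def go(*XYZ):
    np.set_printoptions(precision=4,suppress=True)
    s=read_state();tcp=B.T@(s["position"]-ORG)*1e3
    print("t",s["time_s"],"barrel XYZ mm",tcp.round(1),"force(barrel)",(B.T@s["force"]).round(1),"open",round(s["opening"]*87,1),"J",s["joint_positions"].round(0))
    d=ORG+B@(np.array(XYZ)/1e3)-s["position"]; r=Ro.from_matrix(RT@s["tcp_rot"].T).as_rotvec()/np.pi
    print("target world",ORG+B@(np.array(XYZ)/1e3),"shift units",d/.05,"turn units",r,"deg",np.degrees(np.linalg.norm(r)*np.pi))
E
python3 -c "
from h import *
go(30,-5.5,120)
print(B/.05/1000)"
```

```text
t 0.1 barrel XYZ mm [-91.7 586.  243.1] force(barrel) [ 0.2 -0.  -1.1] open 86.9 J [ 62.  30.  82.   0.  68. -10.]
target world [0.4691 0.0484 0.1907] shift units [  5.6386 -10.9435  -0.618 ] turn units [-0.0101 -0.1964  0.1544] deg 45.0108791649087
[[ 0.0161 -0.0039 -0.0113]
 [ 0.0032  0.0196 -0.0022]
 [ 0.0115  0.      0.0164]]
```

Emit:
play_rows --plan '[[[0.25,-0.5,0,-0.0008,-0.0164,0.0129,1],[0.25,-0.5,0,-0.0008,-0.0164,0.0129,1],[0.25,-0.5,0,-0.0008,-0.0164,0.0129,1],[0.25,-0.5,0,-0.0008,-0.0164,0.0129,1],[0.25,-0.5,0,-0.0008,-0.0164,0.0129,1],[0.25,-0.5,0,-0.0008,-0.0164,0.0129,1],[0.25,-0.5,0,-0.0008,-0.0164,0.0129,1],[0.25,-0.5,0,-0.0008,-0.0164,0.0129,1],[0.25,-0.5,0,-0.0008,-0.0164,0.0129,1],[0.25,-0.5,0,-0.0008,-0.0164,0.0129,1],[0.25,-0.5,0,-0.0008,-0.0164,0.0129,1],[0.25,-0.5,0,-0.0008,-0.0164,0.0129,1]]]'

```text
time_s: 1.3
position: [0.3359, 0.2991, 0.2227]
tcp_rot: [[-0.807, -0.19, 0.559], [-0.154, 0.982, 0.111], [-0.57, 0.003, -0.822]]
force: [1.4, -1.3, 0.3]
opening: 1.0
```

```bash
python3 -c "
from h import *
go(30,-5.5,120)"
```

```text
t 1.3 barrel XYZ mm [-18.8 266.3 193.3] force(barrel) [ 1.1 -1.6 -0.4] open 87.0 J [ 37.  13. 128. -62.  16.  -6.]
target world [0.4691 0.0484 0.1907] shift units [ 2.6641 -5.0148 -0.6397] turn units [-0.0008 -0.0016  0.0015] deg 0.4237414836339831
```

Emit:
play_rows --plan '[[[0.22,-0.42,-0.05,0,0,0,1],[0.22,-0.42,-0.05,0,0,0,1],[0.22,-0.42,-0.05,0,0,0,1],[0.22,-0.42,-0.05,0,0,0,1],[0.22,-0.42,-0.05,0,0,0,1],[0.22,-0.42,-0.05,0,0,0,1],[0.22,-0.42,-0.05,0,0,0,1],[0.22,-0.42,-0.05,0,0,0,1],[0.22,-0.42,-0.05,0,0,0,1],[0.22,-0.42,-0.05,0,0,0,1],[0.22,-0.42,-0.05,0,0,0,1],[0.22,-0.42,-0.05,-0.001,-0.002,0.001,1]]]'

```text
time_s: 2.5
position: [0.4662, 0.1024, 0.1998]
tcp_rot: [[-0.815, -0.124, 0.566], [-0.157, 0.987, -0.011], [-0.558, -0.098, -0.824]]
force: [0.2, 0.7, -0.4]
opening: 1.0
```

```bash
python3 - <<'E'
from h import *
go(30,-5.5,60)
a=capture("top");b=capture("scene")
cv2.imwrite("pics/top1.png",a[:,:,::-1]);cv2.imwrite("pics/scene1.png",b[:,:,::-1])
a=cv2.resize(a[175:295,230:330],None,fx=4,fy=4,interpolation=2);b=cv2.resize(b[140:260,270:370],None,fx=4,fy=4,interpolation=2)
cv2.imwrite("pics/c3.png",np.hstack([a,b])[:,:,::-1])
E
```

```text
t 2.5 barrel XYZ mm [ 41.4  48.  123.1] force(barrel) [ 0.1  0.6 -0.5] open 87.0 J [ -1.  16. 129. -82.   0. -18.]
target world [0.5029 0.0551 0.1416] shift units [ 0.7348 -0.9457 -1.1648] turn units [ 0.0317 -0.0001  0.0228] deg 7.039317757784126
```

View pics/c3.png

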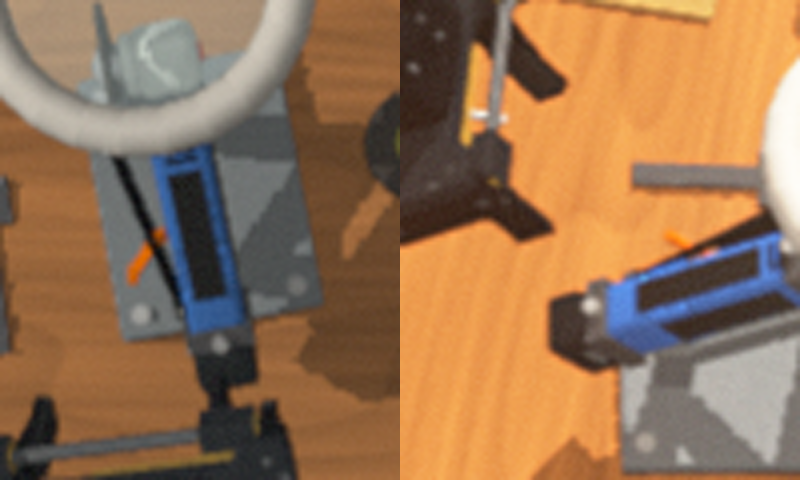

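The crop shows the gripper behind the tail, at the bottom of the top part, and nothing has been touched. The wrist is at its limit (J4 = -82, J5 = 0), a singular pose, and it lagged behind the command. I'll back out with less lean and log joints at several poses so I can fit a small kinematic model and plan feasible poses.

```bash
cat > log.py <<'E'
from h import *
import json
s=read_state();open("log.jsonl","a").write(json.dumps([s["joint_positions"].tolist(),s["position"].tolist(),s["tcp_rot"].tolist()])+"\n");print(s["joint_positions"].round(2),s["time_s"])
E
python3 log.py; echo '[[62.3088542,30.2753797,82.1505418,5.93e-4,67.6913612,-10.2279748],[0.18721078,0.59558533,0.22164254],[[-0.953908682,0.300095495,-0.00095972],[0.300096798,0.953907041,-0.001808066],[0.00037289,-0.0020127,-0.9999979]]]' >> log.jsonl
```

```text
[-1.0700e+00  1.6160e+01  1.2925e+02 -8.1940e+01  7.0000e-02 -1.7890e+01] 2.6
```

Emit:
play_rows --plan '[[[-0.1,0.1,0.3,0,0.02,0,1],[-0.1,0.1,0.3,0,0.02,0,1],[-0.1,0.1,0.3,0,0.02,0,1],[-0.1,0.1,0.3,0,0.02,0,1],[-0.1,0.1,0.3,0,0.02,0,1],[-0.1,0.1,0.3,0,0.02,0,1]]]'

```text
time_s: 3.2
position: [0.46, 0.0925, 0.2545]
tcp_rot: [[-0.898, -0.099, 0.428], [-0.155, 0.983, -0.097], [-0.411, -0.154, -0.899]]
force: [0.9, 0.3, -0.1]
opening: 1.004
```

```bash
python3 log.py
```

```text
[  1.94   8.66 118.25 -13.56  28.48 -85.2 ] 3.2
```

Emit:
play_rows --plan '[[[0.1,0.1,0.1,0,0.02,0,1],[0.1,0.1,0.1,0,0.02,0,1],[0.1,0.1,0.1,0,0.02,0,1],[0.1,0.1,0.1,0,0.02,0.02,1],[0.1,0,0.1,0,0.02,0.02,1],[0.1,0,0.1,0,0,0,1]]]'

```text
time_s: 3.8
position: [0.4932, 0.1117, 0.2851]
tcp_rot: [[-0.954, -0.262, 0.146], [-0.275, 0.959, -0.074], [-0.121, -0.111, -0.986]]
force: [0.2, 0.3, -0.1]
opening: 1.0
```

```bash
python3 log.py; cat > kin.py <<'E'
from h import *
import json
D=[json.loads(l) for l in open("log.jsonl")]
rot=lambda ax,a:Ro.from_euler(ax,a,degrees=True).as_matrix()
def fk(q,p):
    a1,H,L1,o,L2,Lt=p
    M=rot('z',q[0]);x=np.array([0,0,H])+M@[a1,0,0]
    M=M@rot('y',q[1]);x=x+M@[0,0,L1];M=M@rot('y',q[2]);x=x+M@[o,0,L2]
    M=M@rot('z',q[3])@rot('y',q[4]);x=x+M@[0,0,Lt];M=M@rot('z',q[5]);return x,M
def fit():
    f=lambda p:np.concatenate([fk(q,p)[0]-x for q,x,_ in D]+[.01*(p-np.array([0,.3,.4,0,.4,.25]))*.02])
    r=least_squares(f,[0,.3,.4,0,.4,.25]);return r.x,r.fun
LO=np.array([-176.69,-43.24,12.49,-82,0,-163.58]);HI=np.array([176.69,126.21,139.97,262,151.66,163.58])
def ik(p,X,RT,q0):
    def f(q):
        x,M=fk(q,p);return np.r_[(x-X)*10,Ro.from_matrix(RT@M.T).as_rotvec()]
    r=least_squares(f,np.clip(q0,LO+.1,HI-.1),bounds=(LO,HI),x_scale=30);return r.x,r.cost
if __name__=="__main__":
    p,e=fit();print("params",p,"res mm",abs(e).max()*1e3)
    for q,x,M in D: print(Ro.from_matrix(fk(q,p)[1]@np.array(M).T).magnitude()*57.3)
E
python3 kin.py
```

```text
[   2.96   13.74   99.41   -5.48   58.77 -100.23] 3.8
params [ 0.77131547 -0.7649136   0.07087909 -0.2562879  -0.31354712 -0.60420175] res mm 110.10295367289157
90.00662952534756
90.00662973569167
90.00662952534756
90.00662952534759
```

```bash
sed -i "s/    a1,H,L1,o,L2,Lt=p/    a1,H,L1,o,L2,Lt,b,c=p/; s/M@\[a1,0,0\]/M@[a1,b,0]/; s/x=x+M@\[0,0,Lt\];M=M@rot('z',q\[5\])/x=x+M@[c,0,Lt];M=M@rot('z',q[5]+90)/; s/0,.4,.25\]/0,.4,.25,.1,0]/g" kin.py; python3 kin.py
```

```text
params [ 5.16645803e-07  2.74199348e-01  5.87999553e-01  1.14099714e-01
  3.91699501e-01  3.05461392e-01  1.10999960e-01 -3.96951631e-08] res mm 0.03759991065535171
1.8895485710546006e-14
1.2786151469434365e-06
1.7767143942533376e-14
2.203061882824041e-14
```

The kinematic model now fits exactly. Next I'll scan which leans are reachable for the lever and squeeze poses, with either half-turn.

```bash
cat > plan.py <<'E'
from kin import *
p,_=fit()
def Rt(lean,flip=0):
    l=np.radians(lean);z=R@[np.sin(l),0,-np.cos(l)];y=R[:,1]*(-1 if flip else 1);return np.c_[np.cross(y,z),y,z]
def best(X,M):
    o=[]
    for j4 in(-60,0,60,120,180,240):
        for j6 in(-120,-60,0,60,120):
            q,c=ik(p,X,M,[5,20,115,j4,30,j6])
            if c<1e-8 and not any(np.allclose(q,w,atol=1) for w in o): o.append(q)
    return o
if __name__=="__main__":
    for nm,(x,yy,zz) in dict(lev0=(28,-5.5,-12),lev0up=(28,-5.5,60),lev1=(68,-5.5,-12),sq=(108,5,-19),squp=(108,5,120)).items():
        for lean in(35,28,20):
            for fl in(0,1):
                o=best(ORG+B@np.array([x,yy,zz])/1e3,Rt(lean,fl));print(nm,lean,fl,[w.round(0).tolist() for w in o])
E
timeout 500 python3 plan.py
```

```text
lev0 35 0 [[-13.0, 38.0, 127.0, 141.0, 22.0, 107.0]]
lev0 35 1 [[-13.0, 38.0, 127.0, 141.0, 22.0, -73.0]]
lev0 28 0 [[-11.0, 35.0, 122.0, 106.0, 11.0, 144.0]]
lev0 28 1 [[-11.0, 35.0, 122.0, 106.0, 11.0, -36.0]]
lev0 20 0 [[-9.0, 34.0, 116.0, 30.0, 14.0, -139.0]]
lev0 20 1 [[-9.0, 34.0, 116.0, 30.0, 14.0, 41.0]]
lev0up 35 0 [[-16.0, 27.0, 131.0, 122.0, 18.0, 124.0]]
lev0up 35 1 [[-16.0, 27.0, 131.0, 122.0, 18.0, -56.0]]
lev0up 28 0 []
lev0up 28 1 [[-14.0, 25.0, 125.0, 71.0, 12.0, -3.0]]
lev0up 20 0 [[-11.0, 24.0, 119.0, 23.0, 19.0, -133.0]]
lev0up 20 1 [[-11.0, 24.0, 119.0, 23.0, 19.0, 47.0]]
lev1 35 0 [[-11.0, 34.0, 122.0, 125.0, 15.0, 126.0]]
lev1 35 1 [[-11.0, 34.0, 122.0, 125.0, 15.0, -54.0]]
lev1 28 0 []
lev1 28 1 [[-9.0, 33.0, 116.0, 65.0, 10.0, 7.0]]
lev1 20 0 [[-8.0, 32.0, 110.0, 19.0, 19.0, -126.0]]
lev1 20 1 [[-8.0, 32.0, 110.0, 19.0, 19.0, 54.0]]
sq 35 0 [[-8.0, 33.0, 116.0, 103.0, 11.0, 151.0]]
sq 35 1 [[-8.0, 33.0, 116.0, 103.0, 11.0, -29.0]]
sq 28 0 [[-6.0, 32.0, 111.0, 39.0, 13.0, -144.0]]
sq 28 1 [[-6.0, 32.0, 111.0, 39.0, 13.0, 36.0]]
sq 20 0 [[-5.0, 32.0, 105.0, 13.0, 25.0, -118.0]]
sq 20 1 [[-5.0, 32.0, 105.0, 13.0, 25.0, 62.0]]
squp 35 0 [[-12.0, 14.0, 121.0, 48.0, 18.0, -156.0]]
squp 35 1 [[-12.0, 14.0, 121.0, 48.0, 18.0, 24.0]]
squp 28 0 [[-10.0, 15.0, 115.0, 23.0, 26.0, -130.0]]
squp 28 1 [[-10.0, 15.0, 115.0, 23.0, 26.0, 50.0]]
squp 20 0 [[-8.0, 16.0, 109.0, 11.0, 37.0, -117.0]]
squp 20 1 [[-8.0, 16.0, 109.0, 11.0, 37.0, 63.0]]
```

All poses work at a 35° lean with the tool half-turned (J4 positive, J6 mid-range). I'll spin the tool by 180° in two parts at a 20° lean, then lean to 35°.

```bash
cat >> h.py <<'E'
def Rt(lean,spin=180):
    l=np.radians(lean);z=R@[np.sin(l),0,-np.cos(l)];y=R[:,1];return np.c_[np.cross(y,z),y,z]@Ro.from_euler('z',spin,degrees=True).as_matrix()
def to(XYZ,lean=35,spin=180):
    global RT
    RT=Rt(lean,spin);go(*XYZ)
E
python3 -c "
from h import *
to((28,-5.5,140),20,95)"
```

```text
t 3.8 barrel XYZ mm [113.6  51.9 176.7] force(barrel) [ 0.1  0.2 -0.2] open 87.0 J [   3.   14.   99.   -5.   59. -100.]
target world [0.4563 0.0459 0.206 ] shift units [-0.7394 -1.3164 -1.5828] turn units [ 0.1674 -0.0476 -0.5346] deg 101.20208793187275
```

Emit:
play_rows --plan '[[[-0.2,-0.11,0,0.014,-0.004,-0.0446,1],[-0.2,-0.11,0,0.014,-0.004,-0.0446,1],[-0.2,-0.11,0,0.014,-0.004,-0.0446,1],[-0.1,-0.11,0,0.014,-0.004,-0.0446,1],[0,-0.11,-0.1,0.014,-0.004,-0.0446,1],[0,-0.11,-0.1,0.014,-0.004,-0.0446,1],[0,-0.11,-0.1,0.014,-0.004,-0.0446,1],[0,-0.11,-0.1,0.014,-0.004,-0.0446,1],[0,-0.11,-0.1,0.014,-0.004,-0.0446,1],[0,-0.11,-0.1,0.014,-0.004,-0.0446,1],[0,-0.11,-0.1,0.014,-0.004,-0.0446,1],[0,-0.11,-0.1,0.014,-0.004,-0.0446,1]]]'

```text
time_s: 5.0
position: [0.4557, 0.0456, 0.2443]
tcp_rot: [[-0.104, 0.935, 0.338], [0.994, 0.086, 0.067], [0.033, 0.343, -0.939]]
force: [-0.6, 0.3, 0.1]
opening: 1.002
```

```bash
python3 -c "
from h import *
to((28,-5.5,140),20,180)"
```

```text
t 5.0 barrel XYZ mm [ 49.5  -5.7 171.8] force(barrel) [-0.4  0.4  0.4] open 87.2 J [-14.   9. 118.  15.  36. -30.]
target world [0.4563 0.0459 0.206 ] shift units [ 0.0123  0.0062 -0.7667] turn units [ 0.1578  0.0319 -0.4406] deg 84.44248760427054
```

Emit:
play_rows --plan '[[[0,0,0,0.0158,0.0032,-0.044,1],[0,0,0,0.0158,0.0032,-0.044,1],[0,0,0,0.0158,0.0032,-0.044,1],[0,0,0,0.0158,0.0032,-0.044,1],[0,0,0,0.0158,0.0032,-0.044,1],[0,0,0,0.0158,0.0032,-0.044,1],[0,0,0,0.0158,0.0032,-0.044,1],[0,0,0,0.0158,0.0032,-0.044,1],[0,0,0,0.0158,0.0032,-0.044,1],[0,0,0,0.0158,0.0032,-0.044,1]]]'

```text
time_s: 6.0
position: [0.4557, 0.0459, 0.2445]
tcp_rot: [[0.921, 0.196, 0.336], [0.184, -0.981, 0.068], [0.343, -0.001, -0.939]]
force: [0.2, 0.5, 0.4]
opening: 1.001
```

```bash
python3 -c "
from h import *
to((26,-5.5,80),35)
import kin
p,_=kin.fit();q=read_state()['joint_positions']
for lean in (24,28,32,35):
    q,c=kin.ik(p,ORG+B@np.array([26,-5.5,110])/1e3,Rt(lean),q);print(lean,q.round(0),c)
"
```

```text
t 6.0 barrel XYZ mm [ 49.6  -5.3 171.9] force(barrel) [0.5 0.4 0.2] open 87.1 J [-14.   9. 118.  14.  36.  54.]
target world [0.4885 0.0522 0.1557] shift units [ 0.6556  0.1265 -1.7759] turn units [ 0.0161 -0.0815 -0.0007] deg 14.95056537422118
24 [-14.  17. 124.  31.  20.  37.] 1.4393523886419683e-20
28 [-16.  18. 127.  51.  16.  16.] 8.07272749123362e-22
32 [-18.  18. 130.  79.  15. -13.] 3.0172904321129814e-27
35 [-19.  19. 132. 100.  17. -35.] 6.614243748896416e-32
```

Emit:
play_rows --plan '[[[0.055,0.0105,-0.148,0.0013,-0.0068,0,1],[0.055,0.0105,-0.148,0.0013,-0.0068,0,1],[0.055,0.0105,-0.148,0.0013,-0.0068,0,1],[0.055,0.0105,-0.148,0.0013,-0.0068,0,1],[0.055,0.0105,-0.148,0.0013,-0.0068,0,1],[0.055,0.0105,-0.148,0.0013,-0.0068,0,1],[0.055,0.0105,-0.148,0.0013,-0.0068,0,1],[0.055,0.0105,-0.148,0.0013,-0.0068,0,1],[0.055,0.0105,-0.148,0.0013,-0.0068,0,1],[0.055,0.0105,-0.148,0.0013,-0.0068,0,1],[0.055,0.0105,-0.148,0.0013,-0.0068,0,1],[0.055,0.0105,-0.148,0.0013,-0.0068,0,1]]]'

```text
time_s: 7.2
position: [0.4872, 0.0529, 0.1598]
tcp_rot: [[0.808, 0.203, 0.553], [0.169, -0.979, 0.113], [0.564, 0.002, -0.826]]
force: [0.0, -0.3, 0.1]
opening: 0.995
```

```bash
python3 - <<'E'
from h import *
to((26,-5.5,-12),35)
a=capture("top");b=capture("scene")
a=cv2.resize(a[175:295,230:330],None,fx=4,fy=4,interpolation=2);b=cv2.resize(b[140:260,270:370],None,fx=4,fy=4,interpolation=2)
cv2.imwrite("pics/c4.png",np.hstack([a,b])[:,:,::-1])
E
```

```text
t 7.2 barrel XYZ mm [27.5 -4.6 84. ] force(barrel) [ 0.1 -0.3  0.1] open 86.6 J [-17.  23. 131. 108.  16. -43.]
target world [0.5403 0.0625 0.0803] shift units [ 1.0602  0.1912 -1.5901] turn units [ 0.0015 -0.0035 -0.0029] deg 0.8567164143888698
```

View pics/c4.png

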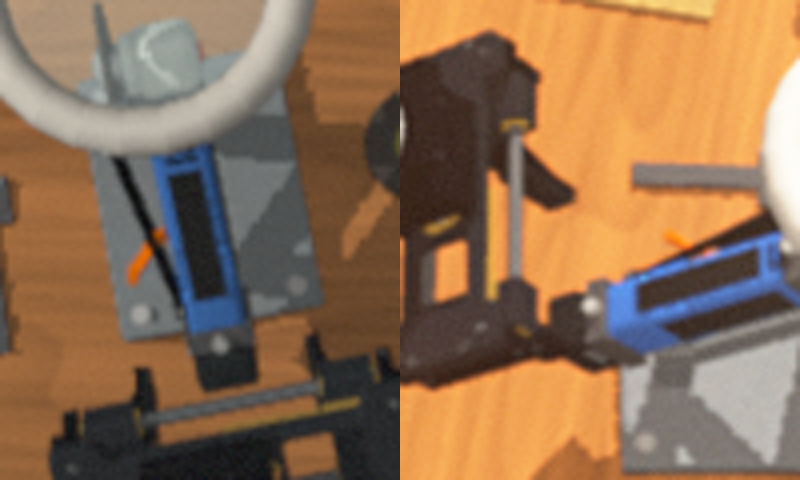

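The fingers straddle the barrel behind the lever: left tip at (142,372), right tip at (312,338), lever tip at (135,278). I'll go down.

Emit:
play_rows --plan '[[[0.106,0.019,-0.159,0,0,0,1],[0.106,0.019,-0.159,0,0,0,1],[0.106,0.019,-0.159,0,0,0,1],[0.106,0.019,-0.159,0,0,0,1],[0.106,0.019,-0.159,0,0,0,1],[0.106,0.019,-0.159,0,0,0,1],[0.106,0.019,-0.159,0,0,0,1],[0.106,0.019,-0.159,0,0,0,1],[0.106,0.019,-0.159,0.0015,-0.0035,-0.003,1],[0.106,0.019,-0.159,0,0,0,1]]]'

```text
time_s: 8.3
position: [0.5409, 0.0629, 0.0804]
tcp_rot: [[0.804, 0.196, 0.562], [0.159, -0.981, 0.114], [0.573, -0.002, -0.819]]
force: [0.5, 0.2, 0.0]
opening: 0.999
```

```bash
python3 -c "
from h import *
to((46,-5.5,-12))"
```

```text
t 8.3 barrel XYZ mm [ 26.7  -5.2 -12.3] force(barrel) [ 0.5  0.1 -0.3] open 86.9 J [-13.  38. 127. 140.  22. -73.]
target world [0.5563 0.0657 0.0918] shift units [0.3079 0.0549 0.2274] turn units [-0.0006 -0.0002 -0.0004] deg 0.13475537480189073
```

Emit:
play_rows --plan '[[[0.048,0.0095,0.0344,0,0,0,1],[0.048,0.0095,0.0344,0,0,0,1],[0.048,0.0095,0.0344,0,0,0,1],[0.048,0.0095,0.0344,0,0,0,1],[0.048,0.0095,0.0344,0,0,0,1],[0.048,0.0095,0.0344,0,0,0,1]]]'

```text
time_s: 8.9
position: [0.5525, 0.0658, 0.0896]
tcp_rot: [[0.806, 0.198, 0.557], [0.163, -0.98, 0.113], [0.569, -0.0, -0.823]]
force: [-3.7, 2.7, -1.8]
opening: 1.001
```

Emit:
play_rows --plan '[[[0.048,0.0095,0.0344,0,0,0,1],[0.048,0.0095,0.0344,0,0,0,1],[0.048,0.0095,0.0344,0,0,0,1]]]'

```text
time_s: 9.2
position: [0.5637, 0.0663, 0.0966]
tcp_rot: [[0.802, 0.195, 0.564], [0.16, -0.981, 0.112], [0.575, 0.0, -0.818]]
force: [-1.8, 0.9, -1.7]
opening: 1.005
```

```bash
python3 -c "
from h import *
to((64,-5.5,-12))"
```

```text
t 9.2 barrel XYZ mm [ 54.8  -6.3 -12.4] force(barrel) [-2.2  1.3 -0.5] open 87.5 J [-12.  36. 123. 131.  17. -62.]
target world [0.5708 0.0685 0.1022] shift units [0.1407 0.0441 0.1116] turn units [-0.0001  0.0007 -0.0004] deg 0.13962412201441252
```

The lever is moving at about 2 N. I'll continue in finer steps and watch the force.

Emit:
play_rows --plan '[[[0.032,0.02,0.023,0,0,0,1],[0.032,0.0064,0.023,0,0,0,1],[0.032,0.0064,0.023,0,0,0,1]]]'

```text
time_s: 9.5
position: [0.5681, 0.068, 0.0997]
tcp_rot: [[0.803, 0.195, 0.563], [0.16, -0.981, 0.112], [0.575, 0.0, -0.818]]
force: [-1.4, -1.0, -1.7]
opening: 0.997
```

Emit:
play_rows --plan '[[[0.032,0.0064,0.023,0,0,0,1],[0.016,0.0032,0.0115,0,0,0,1]]]'

```text
time_s: 9.7
position: [0.5706, 0.0684, 0.1013]
tcp_rot: [[0.803, 0.195, 0.563], [0.16, -0.981, 0.112], [0.575, 0.0, -0.818]]
force: [-2.9, -0.5, -1.3]
opening: 1.002
```

```bash
python3 - <<'E'
from h import *
to((66,-5.5,-12))
a=capture("top");b=capture("scene")
a=cv2.resize(a[195:265,240:310],None,fx=5.7,fy=5.7,interpolation=2);b=cv2.resize(b[160:230,300:370],None,fx=5.7,fy=5.7,interpolation=2)
cv2.imwrite("pics/c5.png",np.hstack([a,b])[:,:,::-1])
E
```

```text
t 9.7 barrel XYZ mm [ 63.3  -5.6 -12.5] force(barrel) [-3.2  0.1  0.7] open 87.1 J [-11.  35. 122. 128.  16. -57.]
target world [0.5724 0.0689 0.1033] shift units [0.0366 0.0094 0.0392] turn units [-0.      0.0004 -0.0003] deg 0.08772590339584897
```

View pics/c5.png

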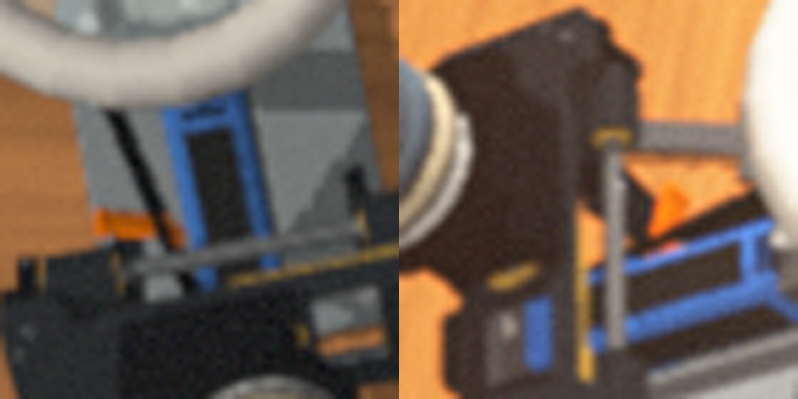

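The lever is now roughly square to the body and leaning a little forward (tip near (98,215) in the top part). I'll push on until the force jumps.

Emit:
play_rows --plan '[[[0.024,0.0048,0.0172,0,0,0,1],[0.024,0.0048,0.0172,0,0,0,1]]]'

```text
time_s: 10.0
position: [0.5723, 0.0689, 0.1026]
tcp_rot: [[0.804, 0.195, 0.562], [0.16, -0.981, 0.112], [0.573, 0.0, -0.819]]
force: [-2.0, -1.2, -1.8]
opening: 1.005
```

Emit:
play_rows --plan '[[[0.016,0.0032,0.0115,0,0,0,1],[0.016,0.0032,0.0115,0,0,0,1]]]'

```text
time_s: 10.2
position: [0.5738, 0.0693, 0.1038]
tcp_rot: [[0.803, 0.196, 0.562], [0.161, -0.981, 0.112], [0.573, 0.0, -0.819]]
force: [-3.6, -1.2, -3.2]
opening: 1.0
```

```bash
python3 - <<'E'
from h import *
to((68,-5.5,-12))
E
```

```text
t 10.2 barrel XYZ mm [ 67.5  -5.3 -12.5] force(barrel) [-4.9 -0.4 -0.5] open 87.0 J [-11.  35. 122. 125.  15. -55.]
target world [0.574  0.0692 0.1044] shift units [ 0.0041 -0.003   0.0135] turn units [ 0.0001 -0.0001 -0.0005] deg 0.09962961129137439
```

Emit:
play_rows --plan '[[[0.016,0.0032,0.0115,0,0,0,1],[0.008,0.0016,0.0057,0,0,0,1]]]'

```text
time_s: 10.4
position: [0.5743, 0.0697, 0.1041]
tcp_rot: [[0.804, 0.196, 0.561], [0.161, -0.981, 0.112], [0.572, 0.0, -0.82]]
force: [-3.3, 0.7, -7.3]
opening: 1.001
```

```bash
python3 - <<'E'
from h import *
to((60,-5.5,-12))
E
```

```text
t 10.4 barrel XYZ mm [ 68.1  -5.  -12.5] force(barrel) [-6.7  1.3 -4.2] open 87.1 J [-11.  34. 121. 124.  15. -54.]
target world [0.5676 0.0679 0.0999] shift units [-0.1344 -0.0359 -0.0849] turn units [ 0.0002 -0.0006 -0.0006] deg 0.16213129440212568
```

The force reached 6.7 N and motion stalled, so the lever is at its forward stop. I'll back off and lift clear.

Emit:
play_rows --plan '[[[-0.065,-0.018,-0.043,0,0,0,1],[-0.065,-0.018,-0.043,0,0,0,1],[-0.113,-0.022,0.164,0,0,0,1],[-0.113,-0.022,0.164,0,0,0,1],[-0.113,-0.022,0.164,0,0,0,1],[-0.113,-0.022,0.164,0,0,0,1],[-0.113,-0.022,0.164,0,0,0,1]]]'

```text
time_s: 11.1
position: [0.5431, 0.0627, 0.1437]
tcp_rot: [[0.799, 0.196, 0.568], [0.158, -0.981, 0.114], [0.58, -0.001, -0.815]]
force: [-0.5, -0.6, -0.4]
opening: 0.997
```

```bash
python3 - <<'E'
from h import *
to((108,9,40))
a=capture("top");b=capture("scene")
a=cv2.resize(a[175:275,230:330],None,fx=4,fy=4,interpolation=2);b=cv2.resize(b[140:240,280:380],None,fx=4,fy=4,interpolation=2)
cv2.imwrite("pics/c6.png",np.hstack([a,b])[:,:,::-1])
E
```

```text
t 11.1 barrel XYZ mm [64.6 -5.9 38.3] force(barrel) [-0.7 -0.4  0. ] open 86.7 J [-13.  28. 125. 112.  15. -43.]
target world [0.574 0.084 0.17 ] shift units [0.6196 0.4259 0.5268] turn units [-0.0009  0.0022 -0.0004] deg 0.4362044106397548
```

View pics/c6.png

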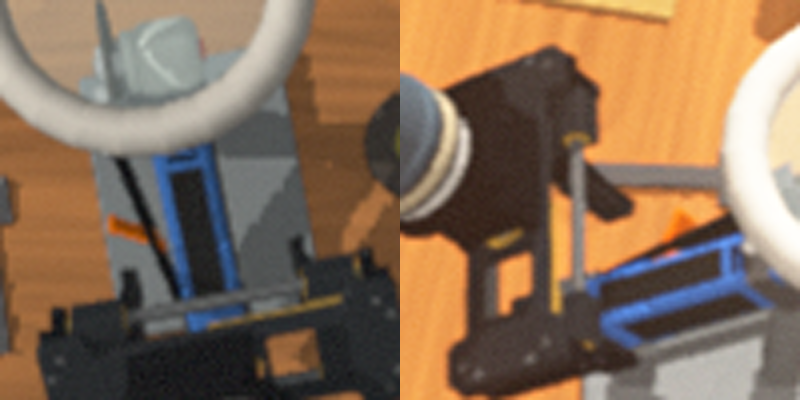

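The lever now leans towards the disc (tip near (108,222) in the top part, root near (163,245)), and the stand looks unmoved. I'll move over the squeeze point.

Emit:
play_rows --plan '[[[0.077,0.053,0.066,0,0,0,1],[0.077,0.053,0.066,0,0,0,1],[0.077,0.053,0.066,0,0,0,1],[0.077,0.053,0.066,0,0,0,1],[0.077,0.053,0.066,0,0,0,1],[0.077,0.053,0.066,0,0,0,1],[0.077,0.053,0.066,0,0,0,1],[0.077,0.053,0.066,0,0.002,0,1]]]'

```text
time_s: 12.0
position: [0.5728, 0.0843, 0.1685]
tcp_rot: [[0.806, 0.196, 0.559], [0.159, -0.981, 0.115], [0.571, -0.004, -0.821]]
force: [-0.2, -0.2, -0.3]
opening: 0.997
```

```bash
python3 - <<'E'
from h import *
to((108,9,-17))
E
```

```text
t 12.0 barrel XYZ mm [106.2   9.6  39.5] force(barrel) [-0.3 -0.2 -0.1] open 86.8 J [ -9.  26. 119.  78.  12.  -4.]
target world [0.6061 0.0903 0.1233] shift units [ 0.6667  0.1198 -0.9043] turn units [-0.001  -0.0013 -0.0006] deg 0.30645990480487906
```

Emit:
play_rows --plan '[[[0.083,0.015,-0.113,0,0,0,1],[0.083,0.015,-0.113,0,0,0,1],[0.083,0.015,-0.113,0,0,0,1],[0.083,0.015,-0.113,0,0,0,1],[0.083,0.015,-0.113,0,0,0,1],[0.083,0.015,-0.113,0,0,0,1],[0.083,0.015,-0.113,0,0,0,1],[0.083,0.015,-0.113,-0.001,-0.001,0,1]]]'

```text
time_s: 12.8
position: [0.6067, 0.09, 0.1232]
tcp_rot: [[0.803, 0.196, 0.563], [0.161, -0.981, 0.112], [0.574, 0.001, -0.819]]
force: [0.6, 0.4, 0.2]
opening: 1.002
```

```bash
python3 - <<'E'
from h import *
to((108,9,-17))
E
```

```text
t 12.8 barrel XYZ mm [108.4   8.6 -17.4] force(barrel) [ 0.6  0.3 -0.2] open 87.2 J [ -7.  33. 116. 104.  11. -29.]
target world [0.6061 0.0903 0.1233] shift units [-0.012   0.0059  0.0013] turn units [ 0.0003  0.0003 -0.0005] deg 0.12135163112117907
```

Emit:
play_rows --plan '[[[0,0,0,0,0,0,0.6],[0,0,0,0,0,0,0.33],[0,0,0,0,0,0,0.33]]]'

```text
time_s: 13.1
position: [0.6051, 0.0896, 0.1232]
tcp_rot: [[0.804, 0.196, 0.562], [0.162, -0.981, 0.11], [0.572, 0.002, -0.82]]
force: [0.1, -0.4, -0.1]
opening: 0.81
```

Emit:
play_rows --plan '[[[0,0,0,0,0,0,0.29],[0,0,0,0,0,0,0.24],[0,0,0,0,0,0,0.24]]]'

```text
time_s: 13.4
position: [0.6049, 0.0895, 0.1232]
tcp_rot: [[0.804, 0.196, 0.561], [0.162, -0.981, 0.11], [0.572, 0.002, -0.82]]
force: [0.0, 0.5, 0.3]
opening: 0.639
```

```bash
python3 - <<'E'
from h import *
to((108,9,-17))
E
```

```text
t 13.4 barrel XYZ mm [106.8   8.5 -16.3] force(barrel) [0.2 0.5 0.1] open 55.6 J [ -7.  33. 116. 103.  11. -29.]
target world [0.6061 0.0903 0.1233] shift units [0.025  0.0157 0.0028] turn units [ 0.0008 -0.0005 -0.0004] deg 0.19005504977330362
```

Emit:
play_rows --plan '[[[0,0,0,0,0,0,0.22],[0,0,0,0,0,0,0.2],[0,0,0,0,0,0,0.2]]]'

```text
time_s: 13.7
position: [0.6048, 0.0901, 0.1231]
tcp_rot: [[0.804, 0.196, 0.561], [0.162, -0.981, 0.111], [0.572, 0.001, -0.82]]
force: [-0.5, 3.2, 1.4]
opening: 0.602
```

Emit:
play_rows --plan '[[[0,0,0,0,0,0,0.15],[0,0,0,0,0,0,0.15]]]'

```text
time_s: 13.9
position: [0.6051, 0.0892, 0.1231]
tcp_rot: [[0.804, 0.195, 0.561], [0.161, -0.981, 0.109], [0.572, 0.003, -0.82]]
force: [-0.5, 0.6, 3.3]
opening: 0.582
```

```bash
python3 - <<'E'
from h import *
to((108,9,-17))
E
```

```text
t 13.9 barrel XYZ mm [106.9   8.1 -16.5] force(barrel) [1.6 0.7 2.9] open 50.6 J [ -7.  33. 116. 103.  11. -29.]
target world [0.6061 0.0903 0.1233] shift units [0.0211 0.0223 0.004 ] turn units [ 0.001  -0.0005 -0.0001] deg 0.19468714888713018
```

Both sides are in contact and the net force is near zero. I'll squeeze in while shifting towards -Y, so the stand isn't pushed.

Emit:
play_rows --plan '[[[0.004,-0.02,0,0,0,0,0.1],[0.004,-0.02,0,0,0,0,0.05],[0.004,-0.02,0,0,0,0,0.0],[0.004,-0.02,0,0,0,0,-0.05],[0.004,-0.02,0,0,0,0,-0.1],[0.0,0,0,0,0,0,-0.3],[0.0,0,0,0,0,0,-1]]]'

```text
time_s: 14.6
position: [0.6064, 0.0836, 0.1232]
tcp_rot: [[0.805, 0.193, 0.562], [0.16, -0.981, 0.108], [0.572, 0.003, -0.82]]
force: [0.0, -1.3, 3.7]
opening: 0.442
```

```bash
python3 - <<'E'
from h import *
to((108,3,-17))
E
```

```text
t 14.6 barrel XYZ mm [107.1   2.4 -16.5] force(barrel) [ 2.  -1.3  3.2] open 38.5 J [ -8.  33. 116. 102.  11. -28.]
target world [0.6073 0.0844 0.1233] shift units [0.018  0.0156 0.0023] turn units [ 0.0009 -0.0004  0.0004] deg 0.20011025897061885
```

The opening is 38.5 mm against 39.5 expected, so the paddle is home. I'll hold it.

Emit:
play_rows --plan '[[[0,0,0,0,0,0,-1],[0,0,0,0,0,0,-1],[0,0,0,0,0,0,-1],[0,0,0,0,0,0,-1],[0,0,0,0,0,0,-1],[0,0,0,0,0,0,-1],[0,0,0,0,0,0,-1],[0,0,0,0,0,0,-1],[0,0,0,0,0,0,-1],[0,0,0,0,0,0,-1],[0,0,0,0,0,0,-1],[0,0,0,0,0,0,-1]]]'

```text
time_s: 15.8
position: [0.6064, 0.0837, 0.1232]
tcp_rot: [[0.804, 0.194, 0.562], [0.161, -0.981, 0.108], [0.572, 0.003, -0.82]]
force: [1.4, -3.1, 5.5]
opening: 0.448
```

Emit:
play_rows --plan '[[[0,0,0,0,0,0,-1],[0,0,0,0,0,0,-1],[0,0,0,0,0,0,-1],[0,0,0,0,0,0,-1],[0,0,0,0,0,0,-1],[0,0,0,0,0,0,-1],[0,0,0,0,0,0,-1],[0,0,0,0,0,0,-1],[0,0,0,0,0,0,-1],[0,0,0,0,0,0,-1],[0,0,0,0,0,0,-1],[0,0,0,0,0,0,-1]]]'

```text
time_s: 17.0
position: [0.6065, 0.0837, 0.1232]
tcp_rot: [[0.804, 0.194, 0.562], [0.161, -0.981, 0.108], [0.572, 0.004, -0.82]]
force: [2.4, -2.9, 5.6]
opening: 0.446
```

Held for about 2.5 s. I'll release, reversing the closing motion.

Emit:
play_rows --plan '[[[0,0,0,0,0,0,-0.05],[-0.004,0.02,0,0,0,0,0.0],[-0.004,0.02,0,0,0,0,0.05],[-0.004,0.02,0,0,0,0,0.1],[-0.004,0.02,0,0,0,0,0.15],[-0.004,0.02,0,0,0,0,0.22],[0,0,0,0,0,0,0.4],[0,0,0,0,0,0,1],[0,0,0,0,0,0,1],[0,0,0,0,0,0,1],[0,0,0,0,0,0,1],[0,0,0,0,0,0,1]]]'

```text
time_s: 18.2
position: [0.6047, 0.0895, 0.1227]
tcp_rot: [[0.805, 0.196, 0.561], [0.162, -0.981, 0.11], [0.571, 0.002, -0.821]]
force: [0.1, 0.1, 0.0]
opening: 0.985
```

```bash
python3 - <<'E'
from h import *
to((108,-3,-12))
E
```

```text
t 18.2 barrel XYZ mm [106.4   8.5 -16.6] force(barrel) [ 0.1  0.  -0. ] open 85.7 J [ -7.  33. 116. 103.  11. -29.]
target world [0.6056 0.078  0.1274] shift units [ 0.0196 -0.2298  0.0932] turn units [ 0.0009 -0.0007 -0.0004] deg 0.22248504882228318
```

Emit:
play_rows --plan '[[[0.012,-0.061,0.02,0,0,0,1],[0.012,-0.061,0.02,0,0,0,1],[0.012,-0.061,0.02,0,0,0,1],[0.012,-0.061,0.02,0,0,0,1],[-0.048,-0.0095,-0.0344,0,0,0,1],[-0.048,-0.0095,-0.0344,0,0,0,1],[-0.048,-0.0095,-0.0344,0,0,0,1],[-0.048,-0.0095,-0.0344,0,0,0,1]]]'

```text
time_s: 19.0
position: [0.5981, 0.0751, 0.1204]
tcp_rot: [[0.804, 0.195, 0.562], [0.161, -0.981, 0.11], [0.573, 0.002, -0.82]]
force: [0.9, -0.1, 1.3]
opening: 0.999
```

```bash
python3 - <<'E'
from h import *
to((80,-5.5,-12))
E
```

```text
t 19.0 barrel XYZ mm [ 97.5  -4.4 -13.2] force(barrel) [ 1.5 -0.3  0.5] open 86.9 J [ -9.  33. 117. 107.  12. -35.]
target world [0.5836 0.0711 0.1113] shift units [-0.2891 -0.0806 -0.181 ] turn units [ 0.0007 -0.0003 -0.0003] deg 0.149496685914619
```

Now I'll push the lever back.

Emit:
play_rows --plan '[[[-0.048,-0.013,-0.032,0,0,0,1],[-0.048,-0.013,-0.032,0,0,0,1],[-0.048,-0.013,-0.032,0,0,0,1],[-0.048,-0.013,-0.032,0,0,0,1],[-0.048,-0.013,-0.032,0,0,0,1],[-0.048,-0.013,-0.032,0,0,0,1]]]'

```text
time_s: 19.6
position: [0.5845, 0.0716, 0.1113]
tcp_rot: [[0.803, 0.196, 0.563], [0.161, -0.981, 0.111], [0.574, 0.002, -0.819]]
force: [1.4, 0.3, -0.0]
opening: 1.004
```

Emit:
play_rows --plan '[[[-0.032,-0.007,-0.023,0,0,0,1],[-0.032,-0.007,-0.023,0,0,0,1]]]'

```text
time_s: 19.8
position: [0.5814, 0.0705, 0.1089]
tcp_rot: [[0.803, 0.195, 0.563], [0.161, -0.981, 0.11], [0.574, 0.002, -0.819]]
force: [2.4, -0.1, 1.8]
opening: 1.003
```

```bash
python3 - <<'E'
from h import *
to((71,-5.5,-12))
E
```

```text
t 19.8 barrel XYZ mm [ 76.8  -5.6 -12.6] force(barrel) [ 3.  -0.6  0.2] open 87.3 J [-11.  34. 120. 121.  14. -50.]
target world [0.5764 0.0696 0.1062] shift units [-0.0997 -0.0172 -0.0555] turn units [ 0.0007  0.0003 -0.0002] deg 0.14864608638669047
```

Emit:
play_rows --plan '[[[-0.024,-0.005,-0.016,0,0,0,1],[-0.024,-0.005,-0.016,0,0,0,1]]]'

```text
time_s: 20.0
position: [0.5779, 0.0702, 0.1067]
tcp_rot: [[0.804, 0.196, 0.562], [0.162, -0.981, 0.11], [0.572, 0.002, -0.82]]
force: [1.8, 1.4, 1.1]
opening: 1.0
```

Emit:
play_rows --plan '[[[-0.024,-0.005,-0.016,0,0,0,1],[-0.016,-0.003,-0.011,0,0,0,1]]]'

```text
time_s: 20.2
position: [0.5756, 0.0701, 0.1052]
tcp_rot: [[0.804, 0.196, 0.561], [0.162, -0.981, 0.11], [0.572, 0.002, -0.82]]
force: [3.0, 1.3, 2.6]
opening: 1.004
```

Emit:
play_rows --plan '[[[-0.016,-0.003,-0.011,0,0,0,1],[-0.01,-0.002,-0.008,0,0,0,1]]]'

```text
time_s: 20.4
position: [0.5755, 0.07, 0.105]
tcp_rot: [[0.803, 0.196, 0.563], [0.161, -0.981, 0.111], [0.574, 0.002, -0.819]]
force: [4.1, 3.1, 4.7]
opening: 0.999
```

```bash
python3 - <<'E'
from h import *
to((68,-5.5,-12))
E
```

```text
t 20.4 barrel XYZ mm [ 69.7  -5.  -12.5] force(barrel) [6.5 2.2 1.1] open 86.9 J [-11.  34. 121. 125.  15. -54.]
target world [0.574  0.0692 0.1044] shift units [-0.0301 -0.0169 -0.0116] turn units [ 0.0005  0.0004 -0.0005] deg 0.1389964856221127
```

It stalled with 6.5 N at X = 69.7 (predicted stop about 70), so the lever is fully back. I'll back off, lift clear and look.

Emit:
play_rows --plan '[[[0.064,0.013,0.046,0,0,0,1],[0.064,0.006,0.046,0,0,0,1],[-0.113,-0.022,0.164,0,0,0,1],[-0.113,-0.022,0.164,0,0,0,1],[-0.113,-0.022,0.164,0,0,0,1],[-0.113,-0.022,0.164,0,0,0,1],[-0.113,-0.022,0.164,0,0,0,1],[-0.113,-0.022,0.164,0,0,0,1],[-0.113,-0.022,0.164,0,0,0,1],[-0.113,-0.022,0.164,0,0,0,1],[-0.113,-0.022,0.164,0,0,0,1],[-0.113,-0.022,0.164,0,0,0,1]]]'

```text
time_s: 21.6
position: [0.5223, 0.059, 0.19]
tcp_rot: [[0.806, 0.195, 0.558], [0.163, -0.981, 0.107], [0.569, 0.004, -0.823]]
force: [0.5, 0.9, 0.6]
opening: 0.998
```

Emit:
play_rows --plan '[[[-0.15,0,0.1,0,0,0,1],[-0.15,0,0.1,0,0,0,1],[-0.15,0,0.1,0,0,0,1],[-0.15,0,0.1,0,0,0,1],[0,0,0,0,0,0,1],[0,0,0,0,0,0,1]]]'

```text
time_s: 22.2
position: [0.4936, 0.0592, 0.2103]
tcp_rot: [[0.805, 0.195, 0.56], [0.162, -0.981, 0.108], [0.57, 0.003, -0.821]]
force: [0.3, 0.2, -0.1]
opening: 1.001
```

```bash
python3 - <<'E'
from h import *
to((68,-5.5,120))
a=capture("top");b=capture("scene")
cv2.imwrite("pics/topE.png",a[:,:,::-1]);cv2.imwrite("pics/sceneE.png",b[:,:,::-1])
o=cv2.imread("pics/top0.png")[:,:,::-1]
f=lambda i:cv2.resize(i[175:295,215:315],None,fx=4,fy=4,interpolation=2)
cv2.imwrite("pics/c7.png",np.hstack([f(o),f(a)])[:,:,::-1])
E
```

```text
t 22.2 barrel XYZ mm [ 62.6   0.4 121.1] force(barrel) [ 0.2  0.1 -0.2] open 87.1 J [-15.  15. 127.  69.  16.  -1.]
target world [0.4997 0.0545 0.2126] shift units [ 0.1221 -0.0956  0.0447] turn units [ 0.0013 -0.001  -0.0002] deg 0.29422663308501
```

View pics/c7.png

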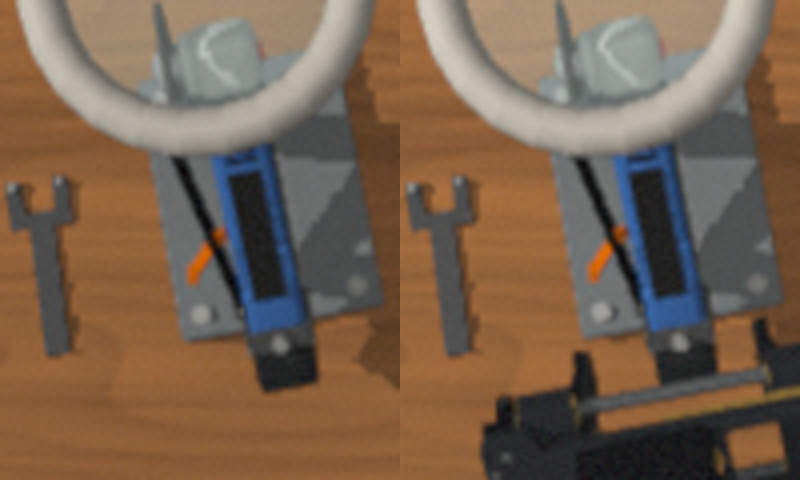

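Before (left) and after (right): the lever is back (tip at (190,278), then (593,275)), the paddle is out, the stand is within about a pixel of its start, the spanner hasn't moved, and the gripper is clear. Handing in.

```bash
python3 -c "
from rig import *
hand_in(); s=read_state(); print(s['time_s'],s['force'])"
```

```text
the job is handed in; nothing more can be done
the job is handed in; nothing more can be done
```

The grinder has had its run-up and I handed the job in at about 22 s of the 64 s allowed; no verdict was reported.

- **Lever forward:** I pushed the lock-off lever with one finger until it stalled at about 6.7 N. A picture then showed it leaning towards the disc.
- **Squeeze:** I closed the gripper on barrel and paddle together. The opening settled at 38.5 to 39 mm, against 39.5 mm expected when home, and I held it there for about 2.5 s with a net force of at most about 7 N.
- **Release and lever back:** I let the paddle spring out, then pushed the lever back until it stalled at 6.5 N, close to where the back stop was predicted.

**Last checks:**
- The before and after top views show the lever back and the paddle out.
- The stand is within about a pixel (2 to 3 mm) of where it started. The pin spanner is unmoved and the gripper is clear, with the force reading near zero.
- I did not measure the joint angles directly. I also did not compare the other things on the desk one by one, though the arm kept well away from them.

**What went wrong:** the first approach ran the wrist onto its limits (joints 4 and 5). I backed out without touching anything, fitted the arm's kinematics from logged poses, and redid the approach with the tool half-turned.

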